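# Rack the cut colour bars in pyramids and cover them

### The arm

A 6-joint arm with a two-finger parallel gripper is mounted at the origin on the work surface. World frame = base frame: x ahead of the robot, y to its left, z up, the work surface at z = 0. Lengths are in m, angles in rad, forces in N, time in s.
With the tool pointing down it reaches from about 0.25 to 0.775 m from the base axis. Payload 8.9 kg.
Tool frame: the origin (TCP) lies between the finger pads; the fingertips stand 8 mm ahead of it and the grasp point (between the pads) lies 11 mm behind it; z points along the fingers, y is the line along which they close (so a half turn about z gives the same grasp; the last joint's range is limited). The gripper opens to 85 mm and grips with 20 to 120 N. Pads are 22 mm wide; open, the fingers measure 114 mm over their backs; the gripper's body (76 mm by 85 mm) begins 54 mm behind the grasp point. The pads swing forward as they close: fully open they stand 13 mm farther back than shut.
Start: joints at [1.152, 0.291, -0.153, 1.127, 0, 1.431], TCP at [0.145, 0.505, 0.239] pointing down, gripper open.
Joint ranges: [-2.52, 2.52], [-0.91, 1.74], [-1.3, 1.37], [-1.96, 2.02], [-1.52, 1.47], [-3.14, 3.14]. Speed limits (rad/s): [2.22, 2.22, 2.79, 3.14, 3.14, 3.14].

### API

Orientations are given as a 3x3 rotation matrix whose columns are the frame's x, y, z axes.
In Python, from plant import ctrl gives the robot as it stands. Calls block until the motion is done:
- ctrl.reach(position, orientation): joint-space move of the TCP to a pose.
- ctrl.line_to(position, orientation=None, velocity=0.15): straight line of the TCP; orientation=None keeps the orientation; velocity is the mean speed in m/s.
- ctrl.move_j(angles): joint-space move.
- ctrl.grip(opening): finger opening in m; the grip force is fixed at half the most; returns when the fingers have stopped.
- ctrl.sleep(seconds).
- ctrl.ik(position, orientation): joint angles nearest the present ones, or None.
- ctrl.observe(): the state.
- ctrl.read_camera(name): name is "side" or "top"; returns (picture, depth): 420x560x3 uint8, blue, green, red; 420x560 float32, m along the optical axis (not along the pixel's ray), 0 where there is no reading.
- ctrl.camera_model(name): a dict with "mtx" (3x3 intrinsics, pixels), "dist" ([k1, k2, p1, p2, k3] as OpenCV has them; the pictures are not rectified), "world_from_camera" (4x4, takes a point from camera to world coordinates). Camera axes: x right, y down, z forward; pixel columns grow to the right and rows downward; lengths in m; the calibration is good to about 2 mm. A picture is of the moment at which its call begins. camera_model takes no time and is no camera call.
A pose or a line that the arm cannot do raises ctrl.PlanningError and nothing moves.
- ctrl.finish_job(): hands the job in; it is judged then, once.
The state is a dict: "time": time; "joint_pos": joint angles; "joint_vel": joint speeds; "effort": joint torques, N m; "tcp_pos": TCP position; "tool_rot": TCP orientation; "contact_force": force on the tool from outside, world axes, zero at the start; "moment": the same for the moment, N m; "opening": finger opening in m; "grip_force": force on a finger pad.
Only numpy, scipy, OpenCV 4.12 (cv2) and the standard library are available. Lean on these libraries where they do the work, as an engineer would, in place of code of your own. Each camera call takes 0.05 s, during which the arm holds its last target. There are 200 camera calls.

### The job

Sort the cut glass colour bars by thickness into the stock rack, the thin ones in its wide bay and the thick ones in its narrow bay, and build each kind up as a pyramid: fill the bottom row first, then saddle the rest into the gaps between the bars of the row below, all lying along the bays with their ends about even with the rack's. When every bar is racked, lift the clear dust cover by its handle and stand it squarely over the whole rack, down on the bench all round. Leave the jar, the mug and the tin where they are.

Things in the scene. Friction and masses are not known exactly. Their poses are not given: they have to be found in the camera images.
- thin0: thin cut colour bar: a solid cobalt blue glass cylinder, 36 mm in diameter and 62 mm long, 158 g, lying on its side on a 3 mm cork board with 14 mm high end laths; it rolls if pushed. Origin at its centre, x along its length, the other two axes turn as it rolls. May be absent (None): four to six thin bars are there
- thin1: thin cut colour bar: a solid amber glass cylinder, 36 mm in diameter and 62 mm long, 158 g, lying on its side on a 3 mm cork board with 14 mm high end laths; it rolls if pushed. Origin at its centre, x along its length, the other two axes turn as it rolls. May be absent (None): four to six thin bars are there
- thin2: thin cut colour bar: a solid jade green glass cylinder, 36 mm in diameter and 62 mm long, 158 g, lying on its side on a 3 mm cork board with 14 mm high end laths; it rolls if pushed. Origin at its centre, x along its length, the other two axes turn as it rolls. May be absent (None): four to six thin bars are there
- thin3: thin cut colour bar: a solid red glass cylinder, 36 mm in diameter and 62 mm long, 158 g, lying on its side on a 3 mm cork board with 14 mm high end laths; it rolls if pushed. Origin at its centre, x along its length, the other two axes turn as it rolls. May be absent (None): four to six thin bars are there
- thin4: thin cut colour bar: a solid ivory glass cylinder, 36 mm in diameter and 62 mm long, 158 g, lying on its side on a 3 mm cork board with 14 mm high end laths; it rolls if pushed. Origin at its centre, x along its length, the other two axes turn as it rolls. May be absent (None): four to six thin bars are there
- thin5: thin cut colour bar: a solid violet glass cylinder, 36 mm in diameter and 62 mm long, 158 g, lying on its side on a 3 mm cork board with 14 mm high end laths; it rolls if pushed. Origin at its centre, x along its length, the other two axes turn as it rolls. May be absent (None): four to six thin bars are there
- thick0: thick cut colour bar: a solid turquoise glass cylinder, 46 mm in diameter and 62 mm long, 258 g, lying on its side on a 3 mm cork board with 14 mm high end laths; it rolls if pushed. Origin at its centre, x along its length, the other two axes turn as it rolls. Always there. Colour says nothing of size
- thick1: thick cut colour bar: a solid red glass cylinder, 46 mm in diameter and 62 mm long, 258 g, lying on its side on a 3 mm cork board with 14 mm high end laths; it rolls if pushed. Origin at its centre, x along its length, the other two axes turn as it rolls. Always there. Colour says nothing of size
- thick2: thick cut colour bar: a solid cobalt blue glass cylinder, 46 mm in diameter and 62 mm long, 258 g, lying on its side on a 3 mm cork board with 14 mm high end laths; it rolls if pushed. Origin at its centre, x along its length, the other two axes turn as it rolls. Always there. Colour says nothing of size
- rack: wooden stock rack, fixed: base board 58 mm (x) by 236 mm (y), 6 mm thick, with three upright cheeks 8 mm thick, 50 mm long (x), their tops 66 mm above the bench; open at both ends (+x, -x). Bars lie in it along its x, centred on x = 0, overhanging each end by 2 mm, so they can be held by their flat ends. Origin: centre of its underside on the bench; z up; yaw within 0.15 rad of the world's
- thin_bay (a point): middle of the wide bay's floor, 6 mm above the bench; axes as the rack's. The bay for thin bars: 114 mm between cheeks along y, room for three side by side; rack origin is at y = +53 mm from here
- thick_bay (a point): middle of the narrow bay's floor, 6 mm above the bench; axes as the rack's. The bay for thick bars: 98 mm between cheeks along y, room for two side by side; rack origin is at y = -61 mm from here
- cover: clear dust cover with aluminium edges: a box open below, 112 mm (x) by 272 mm (y) outside, 128 mm high, walls and top 4 mm thick (104 by 264 by 124 mm inside), 450 g, with a black bar handle on top. Origin at the centre of its lower rim, on the bench; z up
- cover_handle (a point): middle of the cover's handle bar, 164 mm above its lower rim: the bar is 14 mm wide (x), 12 mm high and 120 mm long (y); its underside is 30 mm above the cover's top, posts at its two ends (y = -54 and +54 mm)
- frit_jar: bystander: amber glass jar with dark lid, 64 mm in diameter, 85 mm high; origin at the centre of its foot
- mug: bystander: white mug, 76 mm in diameter, 90 mm high; origin at the centre of its foot
- tin: bystander: small closed red tin beyond the rack, 52 mm in diameter, 55 mm high; origin at the centre of its foot
Not all that is in view belongs to the job. What is shaped like the thick1 but pink is not meant. Leave any pink look-alike of the thin4 alone.

How it is judged:
On the way:
1. every bar is racked in its own bay as a pyramid, at rest and let go, before the cover goes on (x of thin0 in the frame of rack between -0.012 and 0.012 m and angle between the x axis of each of thin0, thin1, thin2, thin3, thin4, thin5, thick0, thick1, thick2 and the x axis of rack, either way round below 0.2 rad and ((z of thin0 in the frame of rack between 0.016 and 0.032 m and y of thin0 in the frame of rack between -0.101 and -0.005 m) or (z of thin0 in the frame of rack between 0.046 and 0.062 m and y of thin0 in the frame of rack between -0.083 and -0.023 m) or (z of thin0 in the frame of rack between 0.076 and 0.092 m and y of thin0 in the frame of rack between -0.067 and -0.039 m)) and linear speed of each of thin0, thin1, thin2, thin3, thin4, thin5, thick0, thick1, thick2 below 0.02 m/s and x of thin1 in the frame of rack between -0.012 and 0.012 m and ((z of thin1 in the frame of rack between 0.016 and 0.032 m and y of thin1 in the frame of rack between -0.101 and -0.005 m) or (z of thin1 in the frame of rack between 0.046 and 0.062 m and y of thin1 in the frame of rack between -0.083 and -0.023 m) or (z of thin1 in the frame of rack between 0.076 and 0.092 m and y of thin1 in the frame of rack between -0.067 and -0.039 m)) and x of thin2 in the frame of rack between -0.012 and 0.012 m and ((z of thin2 in the frame of rack between 0.016 and 0.032 m and y of thin2 in the frame of rack between -0.101 and -0.005 m) or (z of thin2 in the frame of rack between 0.046 and 0.062 m and y of thin2 in the frame of rack between -0.083 and -0.023 m) or (z of thin2 in the frame of rack between 0.076 and 0.092 m and y of thin2 in the frame of rack between -0.067 and -0.039 m)) and x of thin3 in the frame of rack between -0.012 and 0.012 m and ((z of thin3 in the frame of rack between 0.016 and 0.032 m and y of thin3 in the frame of rack between -0.101 and -0.005 m) or (z of thin3 in the frame of rack between 0.046 and 0.062 m and y of thin3 in the frame of rack between -0.083 and -0.023 m) or (z of thin3 in the frame of rack between 0.076 and 0.092 m and y of thin3 in the frame of rack between -0.067 and -0.039 m)) and x of thin4 in the frame of rack between -0.012 and 0.012 m and ((z of thin4 in the frame of rack between 0.016 and 0.032 m and y of thin4 in the frame of rack between -0.101 and -0.005 m) or (z of thin4 in the frame of rack between 0.046 and 0.062 m and y of thin4 in the frame of rack between -0.083 and -0.023 m) or (z of thin4 in the frame of rack between 0.076 and 0.092 m and y of thin4 in the frame of rack between -0.067 and -0.039 m)) and x of thin5 in the frame of rack between -0.012 and 0.012 m and ((z of thin5 in the frame of rack between 0.016 and 0.032 m and y of thin5 in the frame of rack between -0.101 and -0.005 m) or (z of thin5 in the frame of rack between 0.046 and 0.062 m and y of thin5 in the frame of rack between -0.083 and -0.023 m) or (z of thin5 in the frame of rack between 0.076 and 0.092 m and y of thin5 in the frame of rack between -0.067 and -0.039 m)) and x of thick0 in the frame of rack between -0.012 and 0.012 m and ((z of thick0 in the frame of rack between 0.021 and 0.037 m and y of thick0 in the frame of rack between 0.026 and 0.096 m) or (z of thick0 in the frame of rack between 0.06 and 0.076 m and y of thick0 in the frame of rack between 0.049 and 0.073 m)) and x of thick1 in the frame of rack between -0.012 and 0.012 m and ((z of thick1 in the frame of rack between 0.021 and 0.037 m and y of thick1 in the frame of rack between 0.026 and 0.096 m) or (z of thick1 in the frame of rack between 0.06 and 0.076 m and y of thick1 in the frame of rack between 0.049 and 0.073 m)) and x of thick2 in the frame of rack between -0.012 and 0.012 m and ((z of thick2 in the frame of rack between 0.021 and 0.037 m and y of thick2 in the frame of rack between 0.026 and 0.096 m) or (z of thick2 in the frame of rack between 0.06 and 0.076 m and y of thick2 in the frame of rack between 0.049 and 0.073 m)) and contact force between the fingers and thin0 below 0.1 N and contact force between the fingers and thin1 below 0.1 N and contact force between the fingers and thin2 below 0.1 N and contact force between the fingers and thin3 below 0.1 N and contact force between the fingers and thin4 below 0.1 N and contact force between the fingers and thin5 below 0.1 N and contact force between the fingers and thick0 below 0.1 N and contact force between the fingers and thick1 below 0.1 N and contact force between the fingers and thick2 below 0.1 N and horizontal distance between cover and rack above 0.15 m), for 0.3 s.
At the end, for the whole second after the job is handed in: All bars at rest in their bays as pyramids: along the bay within 0.2 rad, middles within 12 mm of the rack's centre line, rows at 24, 54, 84 mm (thin) or 29, 68 mm (thick) above the bench, each within 8 mm. Cover down on the bench, centred on the rack within 30 mm, square within 0.15 rad (x of thin0 in the frame of rack between -0.012 and 0.012 m and angle between the x axis of each of thin0, thin1, thin2, thin3, thin4, thin5, thick0, thick1, thick2 and the x axis of rack, either way round below 0.2 rad and ((z of thin0 in the frame of rack between 0.016 and 0.032 m and y of thin0 in the frame of rack between -0.101 and -0.005 m) or (z of thin0 in the frame of rack between 0.046 and 0.062 m and y of thin0 in the frame of rack between -0.083 and -0.023 m) or (z of thin0 in the frame of rack between 0.076 and 0.092 m and y of thin0 in the frame of rack between -0.067 and -0.039 m)) and linear speed of each of thin0, thin1, thin2, thin3, thin4, thin5, thick0, thick1, thick2, cover below 0.02 m/s and x of thin1 in the frame of rack between -0.012 and 0.012 m and ((z of thin1 in the frame of rack between 0.016 and 0.032 m and y of thin1 in the frame of rack between -0.101 and -0.005 m) or (z of thin1 in the frame of rack between 0.046 and 0.062 m and y of thin1 in the frame of rack between -0.083 and -0.023 m) or (z of thin1 in the frame of rack between 0.076 and 0.092 m and y of thin1 in the frame of rack between -0.067 and -0.039 m)) and x of thin2 in the frame of rack between -0.012 and 0.012 m and ((z of thin2 in the frame of rack between 0.016 and 0.032 m and y of thin2 in the frame of rack between -0.101 and -0.005 m) or (z of thin2 in the frame of rack between 0.046 and 0.062 m and y of thin2 in the frame of rack between -0.083 and -0.023 m) or (z of thin2 in the frame of rack between 0.076 and 0.092 m and y of thin2 in the frame of rack between -0.067 and -0.039 m)) and x of thin3 in the frame of rack between -0.012 and 0.012 m and ((z of thin3 in the frame of rack between 0.016 and 0.032 m and y of thin3 in the frame of rack between -0.101 and -0.005 m) or (z of thin3 in the frame of rack between 0.046 and 0.062 m and y of thin3 in the frame of rack between -0.083 and -0.023 m) or (z of thin3 in the frame of rack between 0.076 and 0.092 m and y of thin3 in the frame of rack between -0.067 and -0.039 m)) and x of thin4 in the frame of rack between -0.012 and 0.012 m and ((z of thin4 in the frame of rack between 0.016 and 0.032 m and y of thin4 in the frame of rack between -0.101 and -0.005 m) or (z of thin4 in the frame of rack between 0.046 and 0.062 m and y of thin4 in the frame of rack between -0.083 and -0.023 m) or (z of thin4 in the frame of rack between 0.076 and 0.092 m and y of thin4 in the frame of rack between -0.067 and -0.039 m)) and x of thin5 in the frame of rack between -0.012 and 0.012 m and ((z of thin5 in the frame of rack between 0.016 and 0.032 m and y of thin5 in the frame of rack between -0.101 and -0.005 m) or (z of thin5 in the frame of rack between 0.046 and 0.062 m and y of thin5 in the frame of rack between -0.083 and -0.023 m) or (z of thin5 in the frame of rack between 0.076 and 0.092 m and y of thin5 in the frame of rack between -0.067 and -0.039 m)) and x of thick0 in the frame of rack between -0.012 and 0.012 m and ((z of thick0 in the frame of rack between 0.021 and 0.037 m and y of thick0 in the frame of rack between 0.026 and 0.096 m) or (z of thick0 in the frame of rack between 0.06 and 0.076 m and y of thick0 in the frame of rack between 0.049 and 0.073 m)) and x of thick1 in the frame of rack between -0.012 and 0.012 m and ((z of thick1 in the frame of rack between 0.021 and 0.037 m and y of thick1 in the frame of rack between 0.026 and 0.096 m) or (z of thick1 in the frame of rack between 0.06 and 0.076 m and y of thick1 in the frame of rack between 0.049 and 0.073 m)) and x of thick2 in the frame of rack between -0.012 and 0.012 m and ((z of thick2 in the frame of rack between 0.021 and 0.037 m and y of thick2 in the frame of rack between 0.026 and 0.096 m) or (z of thick2 in the frame of rack between 0.06 and 0.076 m and y of thick2 in the frame of rack between 0.049 and 0.073 m)) and height (world z) of cover below 0.006 m and angle between cover's own z axis and vertical below 0.04 rad and horizontal distance between cover and rack below 0.03 m and angle between the y axis of cover and the y axis of rack, either way round below 0.15 rad); the robot touches nothing.
It fails at once if the jar, the mug or the tin is shifted by more than 30 mm (distance of any of frit_jar, mug, tin from where it was at the start of the episode above 0.03 m).
Of thin0, thin1, thin2, thin3, thin4, thin5 only 4 to 6 are there at a start; the rules pass over those that are not, and their reading is None.
At some moment in a run one of thin0, thin1, thin2, thin3, thin4, thin5, thick0, thick1, thick2 may be knocked a few centimetres aside while the robot is not near it.
It also fails if it takes over 200 s, if anything falls off the work surface, if the arm or the gripper's body presses on something with over 40 N, if the wrist force passes 120 N, or if a joint passes its speed limit or range.

## Working session

There is one attempt and no reset: what is moved stays moved. The work goes in short steps, each a Python script; the robot and the scene stay as the last script left them, time stands still between calls to the robot, and variables do not carry over. Pictures are saved under pics/ and viewed, at most 14 in all, crops included, and the job is handed in when it is done.

```bash
ls; mkdir -p pics; python3 - <<'E'
from plant import ctrl
import cv2,numpy as np
for n in ("top","side"):
    p,d=ctrl.read_camera(n); cv2.imwrite(f"pics/{n}0.png",p); np.save(f"{n}0.npy",d)
    m=ctrl.camera_model(n); print(n,m["mtx"].round(1).tolist(),m["dist"],np.round(m["world_from_camera"],3).tolist())
print(ctrl.observe())
E
```

```text
pics
top [[530.4, 0.0, 280.1], [0.0, 530.4, 205.8], [0.0, 0.0, 1.0]] [0.03528955 0.         0.         0.         0.        ] [[-0.008, -0.995, 0.102, 0.377], [-1.0, 0.008, -0.004, -0.004], [0.003, -0.103, -0.995, 1.624], [0.0, 0.0, 0.0, 1.0]]
side [[473.3, 0.0, 279.1], [0.0, 473.3, 208.9], [0.0, 0.0, 1.0]] [-0.08483666  0.          0.          0.          0.        ] [[0.992, -0.079, 0.096, 0.44], [-0.124, -0.726, 0.676, -0.906], [0.016, -0.683, -0.731, 1.12], [0.0, 0.0, 0.0, 1.0]]
{'time': 0.1, 'joint_pos': array([ 1.15169346e+00,  2.91205226e-01, -1.54024399e-01,  1.12671151e+00,
       -2.06266594e-05,  1.43150937e+00]), 'joint_vel': array([-0.00081119, -0.00088758,  0.00050876, -0.00019586, -0.0006855 ,
       -0.00073938]), 'effort': array([ 1.25556304e-03, -5.37974775e+01,  3.31920576e+01,  9.25014174e-03,
       -2.06031177e-04,  6.65525789e-06]), 'tcp_pos': array([0.14483585, 0.50423614, 0.23880933]), 'tool_rot': array([[-9.61106267e-01,  2.76178464e-01, -4.47028562e-04],
       [ 2.76178791e-01,  9.61105699e-01, -1.05412510e-03],
       [ 1.38515047e-04, -1.13658605e-03, -9.99999344e-01]]), 'contact_force': array([ 1.15275144, -0.27544721,  1.29422023]), 'moment': array([0.02002395, 0.01049687, 0.01154794]), 'grip_force': 0.0, 'opening': 0.0856528865915887}
```

View pics/top0.png

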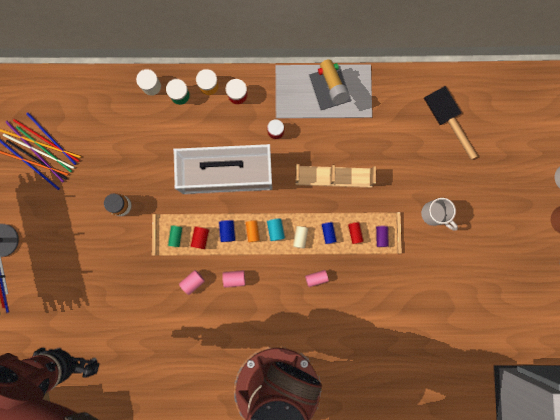

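View pics/side0.png

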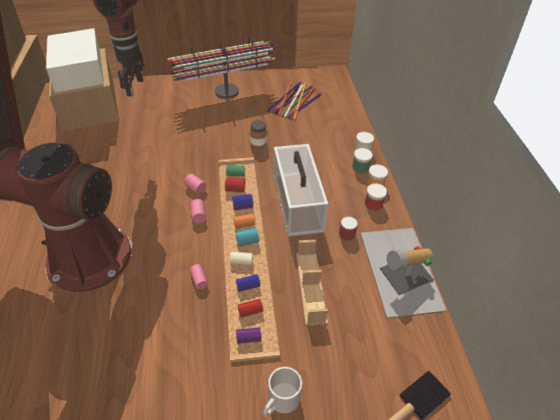

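```bash
cat > h.py <<'E'
from plant import ctrl
import cv2,numpy as np
def rays(name,uv):
    m=ctrl.camera_model(name); T=m["world_from_camera"]
    n=cv2.undistortPoints(np.float64(uv).reshape(-1,1,2),m["mtx"],m["dist"])[:,0]
    return T[:3,3],np.c_[n,np.ones(len(n))]@T[:3,:3].T      # depth 1 along the axis
def at_z(name,uv,z):
    o,d=rays(name,uv); return o+d*((z-o[2])/d[:,2])[:,None]
def cloud(name,depth):
    h,w=depth.shape; uv=np.stack(np.meshgrid(np.arange(w),np.arange(h)),-1).reshape(-1,2)
    o,d=rays(name,uv); P=(o+d*depth.reshape(-1,1)).reshape(h,w,3); P[depth==0]=np.nan; return P
def comps(mask,amin=40):
    n,l,s,c=cv2.connectedComponentsWithStats(mask.astype(np.uint8))
    return [(l==i) for i in range(1,n) if s[i,4]>=amin]
def bar_px(pic):   # saturated or ivory pixels
    hsv=cv2.cvtColor(pic,cv2.COLOR_BGR2HSV); return hsv
E
python3 - <<'E'
from h import *
for n in ("top","side"):
    d=np.load(n+"0.npy"); pic=cv2.imread(f"pics/{n}0.png"); P=cloud(n,d)
    for nm,(u,v) in {"top":dict(wood=(220,300),cork=(240,222),lathL=(154,235),lathR=(399,235)),"side":dict(wood=(150,280),cork=(242,300))}[n].items(): print(n,nm,P[v,u].round(4), P[v-2:v+3,u-2:u+3,2].std().round(4))
    z=P[...,2]; m=(z>0.012)&(P[...,0]>.1)&(P[...,0]<.6)&(abs(P[...,1])<.36)
    for c in comps(m):
        r,cc=np.nonzero(c); print(n,(int(cc.mean()),int(r.mean())),"A",c.sum(),"zmax %.3f"%np.percentile(z[c],95),"med xy",P[c][:,:2].mean(0).round(3),"ext",np.ptp(P[c][:,:2],0).round(3),"bgr",pic[c].mean(0).astype(int))
t=cv2.imread("pics/top0.png"); s=cv2.imread("pics/side0.png")
a=cv2.resize(t[205:260,150:405],None,fx=3.1,fy=3.1,interpolation=cv2.INTER_CUBIC); b=cv2.resize(t[155:195,285:385],None,fx=7.9,fy=7.9,interpolation=cv2.INTER_CUBIC)
cv2.imwrite("pics/crop1.png",cv2.copyMakeBorder(np.vstack([a,cv2.resize(b,(a.shape[1],316))]),0,0,0,0,0))
E
```

```text
top wood [0.2607 0.1731 0.0061] 0.0042
top cork [ 0.4957  0.1136 -0.0014] 0.0044
top lathL [0.4573 0.3728 0.013 ] nan
top lathR [ 0.4512 -0.3681  0.0203] 0.0069
top (219, 186) A 787 zmax 0.133 med xy [0.593 0.167] ext [0.015 0.276] bgr [136 142 151]
top (227, 230) A 328 zmax 0.053 med xy [0.468 0.149] ext [0.068 0.05 ] bgr [126  42  32]
top (275, 228) A 325 zmax 0.052 med xy [0.471 0.004] ext [0.067 0.06 ] bgr [152 145  48]
top (252, 230) A 252 zmax 0.044 med xy [0.467 0.074] ext [0.063 0.04 ] bgr [ 31 115 207]
top (328, 232) A 247 zmax 0.043 med xy [ 0.46  -0.155] ext [0.065 0.041] bgr [130  43  34]
top (355, 232) A 248 zmax 0.042 med xy [ 0.46  -0.235] ext [0.063 0.045] bgr [ 25  30 169]
top (174, 235) A 253 zmax 0.043 med xy [0.454 0.307] ext [0.063 0.042] bgr [ 83 127  50]
top (300, 236) A 248 zmax 0.043 med xy [ 0.448 -0.07 ] ext [0.067 0.04 ] bgr [167 203 216]
top (199, 237) A 328 zmax 0.053 med xy [0.448 0.23 ] ext [0.066 0.056] bgr [ 25  29 161]
top (382, 235) A 252 zmax 0.043 med xy [ 0.448 -0.314] ext [0.062 0.037] bgr [110  44 101]
top (190, 281) A 342 zmax 0.050 med xy [0
[... 1239 characters left out ...]
med xy [0.47  0.064] ext [0.065 0.039] bgr [ 67 113 183]
side (247, 236) A 337 zmax 0.051 med xy [ 0.474 -0.007] ext [0.068 0.053] bgr [133 132  86]
side (124, 250) A 136 zmax 0.017 med xy [ 0.11  -0.002] ext [0.023 0.11 ] bgr [ 62  71 117]
side (241, 257) A 271 zmax 0.042 med xy [ 0.451 -0.08 ] ext [0.065 0.038] bgr [157 188 201]
side (198, 275) A 288 zmax 0.038 med xy [ 0.328 -0.126] ext [0.047 0.071] bgr [135 123 198]
side (248, 282) A 302 zmax 0.041 med xy [ 0.464 -0.165] ext [0.066 0.041] bgr [114  64  74]
side (250, 307) A 332 zmax 0.041 med xy [ 0.463 -0.246] ext [0.066 0.043] bgr [ 51  59 149]
side (248, 334) A 336 zmax 0.040 med xy [ 0.452 -0.325] ext [0.063 0.034] bgr [104  61 103]
```

View pics/crop1.png

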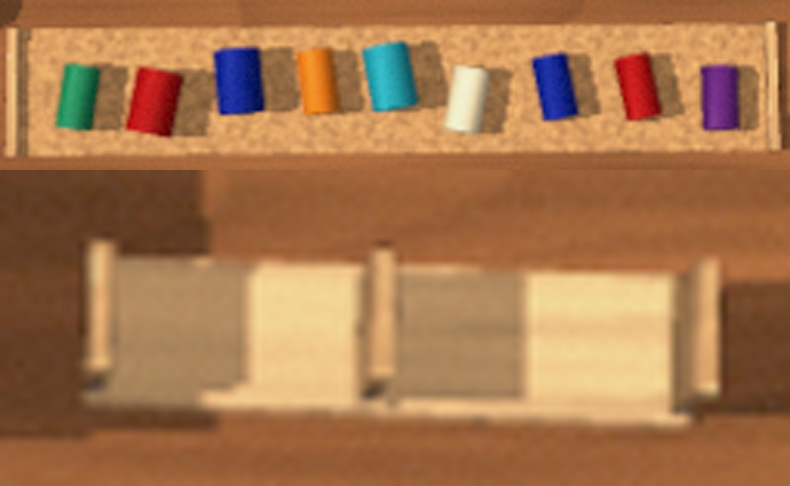

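```bash
python3 - <<'E'
import cv2,numpy as np
t=cv2.imread("pics/top0.png"); s=cv2.imread("pics/side0.png")
r=lambda i,u,v,w,h,f: cv2.resize(i[v:v+h,u:u+w],None,fx=f,fy=f,interpolation=cv2.INTER_CUBIC)
cv2.imwrite("pics/crop2.png",np.hstack([r(s,285,232,60,100,6),r(s,268,136,66,100,6)]))
cv2.imwrite("pics/crop3.png",np.vstack([r(t,168,135,112,60,7),]))
E
```

```text
(no output)
```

View pics/crop2.png

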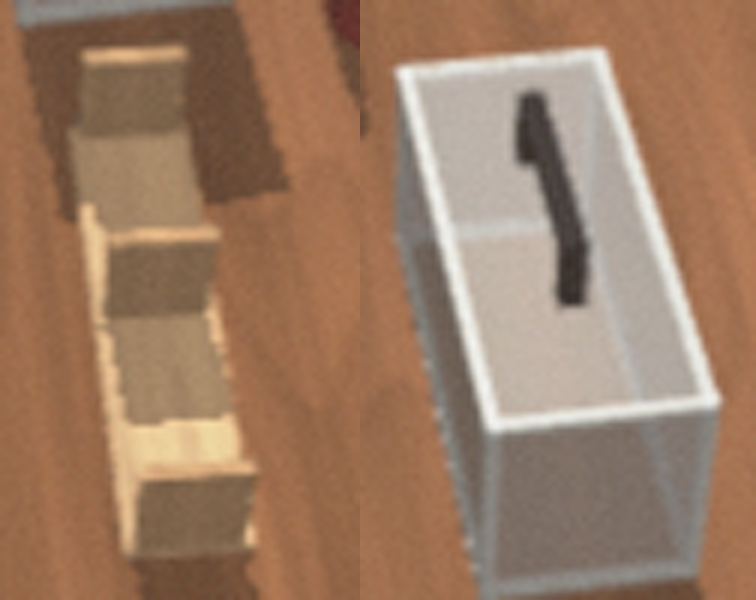

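View pics/crop3.png

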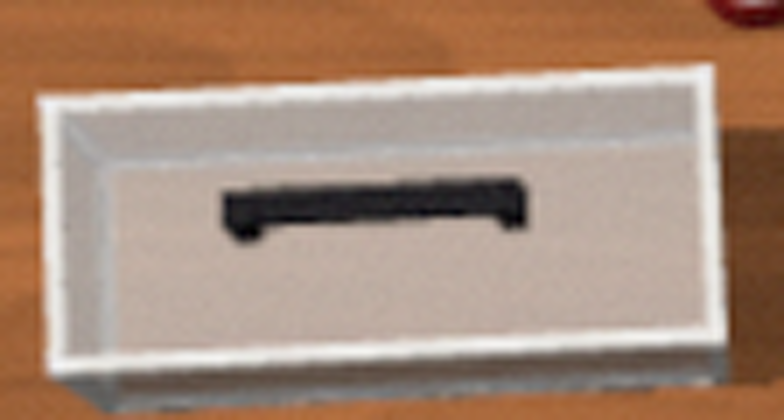

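The crops confirm the choice. Thin bars by pixel: green (175,236), amber (252,230), ivory (301,237), blue (329,233), red (355,233) and violet (382,236). Thick bars: red (199,238), blue (227,231) and turquoise (276,230). The pink look-alikes at (190,282), (233,279) and (316,278) are left alone. The rack is at about (336,176), with its narrow bay on the left (+y); the cover is at (222,168).

```bash
cat >> h.py <<'E'
from scipy.optimize import least_squares
def project(name,X):
    m=ctrl.camera_model(name); W=np.linalg.inv(m["world_from_camera"])
    return cv2.projectPoints(np.float64(X),cv2.Rodrigues(W[:3,:3])[0],W[:3,3],m["mtx"],m["dist"])[0][:,0]
def fit(obs,x0):  # obs: (camera, model point mm, pixel); solves x,y,z,yaw
    def res(p):
        c,s=np.cos(p[3]),np.sin(p[3]); out=[]
        for n in ("top","side"):
            o=[q for q in obs if q[0]==n]
            M=np.array([q[1] for q in o])/1e3@np.array([[c,s,0],[-s,c,0],[0,0,1]])+p[:3]
            out.append(project(n,M)-np.array([q[2] for q in o]))
        return np.vstack(out).ravel()
    r=least_squares(res,x0,loss="soft_l1"); return r.x,r.fun.reshape(-1,2)
E
python3 - <<'E'
from h import *
R=[];u=lambda c,o,f:((c[0]+.5)/f-.5+o[0],(c[1]+.5)/f-.5+o[1])
S=lambda X,c:R.append(("side",X,u(c,(285,232),6)))
T=lambda X,c:R.append(("top",X,u((c[0],c[1]-170),(285,155),7.9)))
for y,l,r in((118,(83,48),(187,47)),(110,(83,62),(187,60)),(12,(107,230),(218,228)),(4,(108,243),(219,241)),(-110,(137,465),(255,462)),(-118,(138,478),(256,475))): S((-25,y,66),l);S((25,y,66),r)
S((-29,-118,0),(127,556));S((29,-118,0),(255,552))
for y,a,b in((118,(92,241),(90,367)),(110,(115,241),(110,367)),(12,(372,248),(368,378)),(4,(395,248),(392,378)),(-110,(693,260),(690,392)),(-118,(719,260),(716,392))): T((25,y,66),a);T((-25,y,66),b)
T((-29,118,0),(85,403));T((-29,-118,0),(690,422))
p,e=fit(R,[.6,-.17,0,0]); print("rack",p.round(4)); print(e.round(1).tolist())
for n in("top","side"): print(n,fit([q for q in R if q[0]==n],[.6,-.17,0,0])[0].round(4))
np.save("rack.npy",p)
C=[]
for X,c in(((-56,136,128),(398,68)),((56,136,128),(606,50)),((-56,-136,128),(491,430)),((56,-136,128),(717,401))): C.append(("side",X,u((c[0]-360,c[1]),(268,136),6)))
for X,c in(((56,136,128),(38,97)),((56,-136,128),(713,66)),((-56,136,128),(50,374)),((-56,-136,128),(725,342))): C.append(("top",X,u(c,(168,135),7)))
p,e=fit(C,[.6,.16,0,0]); print("cover",p.round(4)); print(e.round(1).tolist())
for n in("top","side"): print(n,fit([q for q in C if q[0]==n],[.6,.16,0,0])[0].round(4))
np.save("cover.npy",p)
E
```

```text
rack [ 0.637  -0.1759 -0.0029 -0.0444]
[[0.1, -0.9], [-0.2, -0.3], [-0.1, -0.8], [-0.0, -0.2], [0.2, -0.5], [0.3, -0.4], [-0.0, -0.4], [-0.1, -0.3], [0.5, -0.6], [0.6, -0.7], [-0.1, -0.5], [-0.0, -0.6], [-0.3, -0.3], [-0.6, 0.0], [-0.5, 0.7], [-0.6, -0.1], [-0.2, 0.5], [-0.3, -0.1], [-0.4, 0.4], [-0.8, -0.4], [-0.2, 0.6], [-0.5, -0.1], [-0.1, -0.1], [-0.5, -0.8], [0.1, 0.5], [-0.2, -0.3], [-1.1, 0.5], [-0.8, -0.3]]Traceback (most recent call last):
  File "<stdin>", line 10, in <module>
  File "h.py", line 29, in fit
    r=least_squares(res,x0,loss="soft_l1"); return r.x,r.fun.reshape(-1,2)
    return func(*args, **kwargs)
    vector_fun = VectorFunction(
        fun_wrapped,
    ...<6 lines>...
        workers=workers
    )
    self._update_fun()
    ~~~~~~~~~~~~~~~~^^
    self.f = self.fun_wrapped(xp_copy(self.x))
             ~~~~~~~~~~~~~~~~^^^^^^^^^^^^^^^^^
    return np.atleast_1d(self.fun(x))
                         ~~~~~~~~^^^
    return self.f(x, *self.args, **self.kwargs)
           ~~~~~~^^^^^^^^^^^^^^^^^^^^^^^^^^^^^^
  File "h.py", line 26, in res
    M=np.array([q[1] for q in o])/1e3@np.array([[c,s,0],[-s,c,0],[0,0,1]])+p[:3]
      ~~~~~~~~~~~~~~~~~~~~~~~~~~~~~~~^~~~~~~~~~~~~~~~~~~~~~~~~~~~~~~~~~~~~
ValueError: matmul: Input operand 1 has a mismatch in its core dimension 0, with gufunc signature (n?,k),(k,m?)->(n?,m?) (size 3 is different from 0)
```

```bash
sed -i 's/def fit(obs,x0):/def fit(obs,x0,fixz=False):/; s/^    def res(p):/    def res(p):\n        p=np.r_[p[:2],0 if fixz else p[2],p[3]]/; s/^            M=/            if not o: continue\n            M=/' h.py
python3 - <<'E'
from h import *
R=[];u=lambda c,o,f:((c[0]+.5)/f-.5+o[0],(c[1]+.5)/f-.5+o[1])
S=lambda X,c:R.append(("side",X,u(c,(285,232),6)))
T=lambda X,c:R.append(("top",X,u((c[0],c[1]-170),(285,155),7.9)))
for y,l,r in((118,(83,48),(187,47)),(110,(83,62),(187,60)),(12,(107,230),(218,228)),(4,(108,243),(219,241)),(-110,(137,465),(255,462)),(-118,(138,478),(256,475))): S((-25,y,66),l);S((25,y,66),r)
S((-29,-118,0),(127,556));S((29,-118,0),(255,552))
for y,a,b in((118,(92,241),(90,367)),(110,(115,241),(110,367)),(12,(372,248),(368,378)),(4,(395,248),(392,378)),(-110,(693,260),(690,392)),(-118,(719,260),(716,392))): T((25,y,66),a);T((-25,y,66),b)
T((-29,118,0),(85,403));T((-29,-118,0),(690,422))
C=[]
for X,c in(((-56,136,128),(398,68)),((56,136,128),(606,50)),((-56,-136,128),(491,430)),((56,-136,128),(717,401))): C.append(("side",X,u((c[0]-360,c[1]),(268,136),6)))
for X,c in(((56,136,128),(38,97)),((56,-136,128),(713,66)),((-56,136,128),(50,374)),((-56,-136,128),(725,342))): C.append(("top",X,u(c,(168,135),7)))
for nm,O,x0 in(("rack",R,[.63,-.17,0,0]),("cover",C,[.63,.16,0,0])):
    p=fit(O,x0,True)[0]; print(nm,p.round(4),"free z",fit(O,x0)[0].round(4)); np.save(nm+".npy",p)
    for n in("top","side"): print(n,*[fit([q for q in O if q[0]==n],x0,f)[0].round(4) for f in(True,False)])
# bars, both views
for n in("top","side"):
    d=np.load(n+"0.npy");P=cloud(n,d);z=P[...,2]
    m=(z>.012)&(P[...,0]>.39)&(P[...,0]<.53)&(abs(P[...,1])<.355)
    for c in sorted(comps(m),key=lambda c:-np.nanmean(P[c][:,1])):
        v,uu=np.nonzero(c); h=.026 if np.percentile(z[c],90)>.046 else .021
        X=at_z(n,np.c_[uu,v],h)[:,:2]; r=cv2.minAreaRect((X*1e3).astype(np.float32)); w=np.linalg.eigh(np.cov(X.T))[1][:,1]
        print(n,h,X.mean(0).round(4),"yaw",np.arctan(w[1]/w[0]).round(3),"rect",np.round(r[0],1),np.round(r[1],1),"zp90 %.3f"%np.percentile(z[c],90))
E
```

```text
rack [ 6.366e-01 -1.765e-01  6.000e-04 -4.450e-02] free z [ 0.637  -0.1759 -0.0029 -0.0444]
top [ 0.6352 -0.1755  0.0013 -0.0433] [ 0.6365 -0.1764 -0.0084 -0.0434]
side [ 0.6377 -0.1777 -0.0025 -0.0477] [ 0.6373 -0.1789  0.0019 -0.0479]
cover [0.6489 0.1548 0.     0.0428] free z [6.489e-01 1.548e-01 1.000e-04 4.280e-02]
top [ 0.6472  0.1551 -0.013   0.0411] [0.6438 0.1532 0.0191 0.0412]
side [ 0.6508  0.1545 -0.0013  0.0414] [0.6499 0.1501 0.0043 0.041 ]
top 0.021 [0.4547 0.3101] yaw -0.133 rect [454.8 309.9] [36.2 62.4] zp90 0.042
top 0.026 [0.4486 0.2329] yaw -0.266 rect [449.3 233.9] [48.9 62.7] zp90 0.052
top 0.026 [0.469  0.1507] yaw 0.118 rect [470.2 150.7] [66.7 45.8] zp90 0.052
top 0.021 [0.4676 0.0744] yaw 0.124 rect [467.7  75.5] [63.8 37.6] zp90 0.042
top 0.026 [0.4721 0.004 ] yaw 0.188 rect [471.8   6.2] [63.9 53.3] zp90 0.051
top 0.021 [ 0.4488 -0.0706] yaw -0.167 rect [449.8 -70.9] [35.3 65.1] zp90 0.042
top 0.021 [ 0.4608 -0.1567] yaw 0.179 rect [ 459.6 -157. ] [65.8 35.1] zp90 0.041
top 0.021 [ 0.4605 -0.2373] yaw 0.208 rect [ 461.2 -238.4] [62.7 37.8] zp90 0.041
top 0.021 [ 0.4487 -0.3169] yaw 0.053 rect [ 448.5 -316.8] [36.2 60.3] zp90 0.041
side 0.021 [0.4567 0.3098] yaw -0.31 rect [455.7 311.8] [56.3 64.7] zp90 0.040
side 0.026 [0.4514 0.2342] yaw -0.741 rect [451.  234.6] [65.1 68.9] zp90 0.051
side 0.026 [0.4722 0.1517] yaw 0.535 rect [472.2 152.1] [65.4 63.7] zp90 0.050
side 0.021 [0.4708 0.0749] yaw 0.225 rect [470.9  75.1] [65.9 46.7] zp90 0.041
side 0.026 [0.4749 0.0048] yaw 0.411 rect [475.    5.1] [68.7 58.7] zp90 0.050
side 0.021 [ 0.4511 -0.0702] yaw -0.234 rect [450.5 -70.2] [43.4 64.2] zp90 0.041
side 0.021 [ 0.4643 -0.1567] yaw 0.227 rect [ 464.7 -156.7] [66.4 42.7] zp90 0.040
side 0.021 [ 0.4633 -0.2385] yaw 0.224 rect [ 463.7 -238.2] [65.5 41.7] zp90 0.040
side 0.021 [ 0.4518 -0.318 ] yaw -0.017 rect [ 451.9 -317.9] [63.4 38.4] zp90 0.039
```

```bash
cat >> h.py <<'E'
import json,os
OFF={"top":np.array([.0013,.0002]),"side":np.array([-.0013,-.0003])}   # cameras disagree by 2.6 mm in x: meet halfway
INIT={"green":(.456,.310,.018),"red2":(.450,.2335,.023),"blue2":(.4705,.151,.023),"amber":(.469,.0748,.018),"turq":(.4735,.0045,.023),
 "ivory":(.450,-.0705,.018),"blue":(.4625,-.157,.018),"red":(.462,-.238,.018),"violet":(.450,-.3175,.018)}
st=json.load(open("st.json")) if os.path.exists("st.json") else {"pos":{k:list(v) for k,v in INIT.items()},"done":[]}
save=lambda: json.dump(st,open("st.json","w"))
RACK=np.load("rack.npy"); COVER=np.load("cover.npy")
def rot(yaw):   # tool down, closing line along yaw
    y=np.array([np.cos(yaw),np.sin(yaw),0.]); z=np.array([0,0,-1.]); return np.c_[np.cross(y,z),y,z]
def rackpt(y,z,x=0.):
    c,s=np.cos(RACK[3]),np.sin(RACK[3]); return np.array([RACK[0]+c*x-s*y,RACK[1]+s*x+c*y,z])
def look(name,z0=.012,box=(.38,.55,.37),ztop=.062):
    pic,d=ctrl.read_camera(name); P=cloud(name,d); z=P[...,2]; out=[]
    m=(z>z0)&(z<ztop)&(P[...,0]>box[0])&(P[...,0]<box[1])&(abs(P[...,1])<box[2])
    for c in comps(m):
        v,u=np.nonzero(c); h=.026 if np.percentile(z[c],90)>.0465 else .021
        X=at_z(name,np.c_[u,v],h)[:,:2]; w=np.linalg.eigh(np.cov(X.T))[1][:,1]
        out.append((X.mean(0)+OFF[name],np.arctan2(w[1],w[0]),int(c.sum()),h-.003))
    return out
def find(k):
    x,y,r=st["pos"][k]; exp=250 if r<.02 else 326
    L=[o for o in look("top") if o[3]==r and abs(o[2]/exp-1)<.08 and np.hypot(*(o[0]-(x,y)))<.035]
    return min(L,key=lambda o:np.hypot(*(o[0]-(x,y)))) if L else None
def up(z=.24):
    p=ctrl.observe()["tcp_pos"]; ctrl.line_to([p[0],p[1],z],velocity=.25)
VIA=np.array([.46,-.12,.24])
def best(p,yaw):   # of the two half turns take the one with the smaller wrist angle
    q=[(abs(j[5]),y) for y in(yaw,yaw+np.pi) for j in[ctrl.ik(p,rot(y))] if j is not None]; return min(q)[1]
def pick(k):
    o=find(k)
    if o is None: print(k,"not clearly seen"); return False
    (x,y),a,A,r=o; a=(a+np.pi/2)%np.pi-np.pi/2; print(k,"at",np.round(o[0],4),"moved %.3f"%np.hypot(x-st["pos"][k][0],y-st["pos"][k][1]),"yaw %.3f"%a,"A",A)
    if abs(a)>.6: print("odd yaw"); return False
    z=r+.003-.006; a=best([x,y,.12],a)
    ctrl.reach([x,y,.12],rot(a)); ctrl.line_to([x,y,z],velocity=.15); ctrl.grip(.04)
    s=ctrl.observe(); print(" grip",round(s["opening"],4),round(float(s["grip_force"]),1))
    ctrl.line_to([x,y,.24],velocity=.25); w=ctrl.observe()["opening"]; print(" held",round(w,4),"t",s["time"]); return abs(w-.062)<.005
def place(k,ry,z,r):
    a=best(VIA,RACK[3]); p=rackpt(ry,.2)
    ctrl.reach(VIA,rot(a)); ctrl.reach(p,rot(a)); p[2]=z-.006+.012; ctrl.line_to(p,velocity=.2)
    p[2]-=.0105; ctrl.line_to(p,velocity=.05); s=ctrl.observe(); print(" place force",s["contact_force"].round(1),"tcp",s["tcp_pos"].round(4))
    ctrl.grip(.085); p[2]=.2; ctrl.line_to(p,velocity=.2); st["done"].append(k); save(); print(" t",ctrl.observe()["time"])
E
python3 - <<'E'
from h import *
for p,a in(([.45,-.317,.015],0.05),(VIA,-.044),(rackpt(-91,.2)*0+rackpt(-.091,.2),-.044),(rackpt(.0855,.2),-.044),([.456,.31,.12],-.13),([COVER[0],COVER[1],.31],COVER[3]),([RACK[0],RACK[1],.31],RACK[3])):
    for y in(a,a+np.pi):
        j=ctrl.ik(p,rot(y)); print(np.round(p,3),None if j is None else np.round(j,2))
E
```

```text
[ 0.45  -0.317  0.015] [-0.75  0.56 -0.39  0.62  0.    0.77]
[ 0.45  -0.317  0.015] [-0.75  0.56 -0.39  0.62  0.   -2.37]
[ 0.46 -0.12  0.24] [-0.41  0.2  -0.28  1.1   0.    1.21]
[ 0.46 -0.12  0.24] [-0.41  0.2  -0.28  1.1   0.   -1.94]
[ 0.633 -0.267  0.2  ] [-0.51  0.63  0.28  1.22  0.    1.11]
[ 0.633 -0.267  0.2  ] [-0.51  0.63  0.28  1.22  0.   -2.03]
[ 0.64  -0.091  0.2  ] [-0.25  0.55  0.14  1.16  0.    1.36]
[ 0.64  -0.091  0.2  ] [-0.25  0.55  0.14  1.16  0.   -1.78]
[0.456 0.31  0.12 ] [ 0.46  0.43 -0.27  0.86  0.    2.17]
[0.456 0.31  0.12 ] [ 0.46  0.43 -0.27  0.86  0.   -0.98]
[0.649 0.155 0.31 ] [0.12 0.57 0.46 1.46 0.   1.65]
[0.649 0.155 0.31 ] [ 0.12  0.57  0.46  1.46  0.   -1.49]
[ 0.637 -0.177  0.31 ] [-0.38  0.55  0.43  1.45  0.    1.23]
[ 0.637 -0.177  0.31 ] [-0.38  0.55  0.43  1.45  0.   -1.91]
```

```bash
sed -i '/^def best/,/^    q=/d' h.py; sed -i 's/a=best(\[x,y,.12\],a)/pass/; s/a=best(VIA,RACK\[3\])/a=RACK[3]/' h.py
python3 - <<'E'
from h import *
if pick("violet"):
    ctrl.reach(VIA,rot(RACK[3])); ctrl.reach(rackpt(-.088,.2),rot(RACK[3]))
    p,d=ctrl.read_camera("side"); cv2.imwrite("pics/s1.png",cv2.resize(p[190:370,190:430],None,fx=3.3,fy=3.3))
    place("violet",-.088,.024,.018)
    ctrl.reach(VIA,rot(RACK[3])); ctrl.reach([.4,.3,.3],rot(0))
    for n in("top","side"):
        p,d=ctrl.read_camera(n); cv2.imwrite(f"pics/{n}1.png",p); np.save(f"{n}1.npy",d)
    t=cv2.imread("pics/top1.png"); s=cv2.imread("pics/side1.png"); f=lambda i,u,v,w,h,k:cv2.resize(i[v:v+h,u:u+w],(int(w*k),int(h*k)),interpolation=cv2.INTER_CUBIC)
    cv2.imwrite("pics/c1.png",np.hstack([f(t,330,155,50,40,9),f(s,295,275,40,60,6)[:360,:]]))
    print(ctrl.observe()["time"])
E
```

```text
violet not clearly seen
```

```bash
python3 - <<'E'
from h import *
for o in look("top"): print(np.round(o[0],3),round(o[1],2),o[2],o[3])
E
```

```text
[0.473 0.004] -2.98 321 0.023
[0.47  0.151] -3.03 327 0.023
[0.469 0.075] -3.0 249 0.018000000000000002
[ 0.462 -0.157] -2.97 246 0.018000000000000002
[ 0.462 -0.237] -2.95 250 0.018000000000000002
[0.456 0.31 ] 3.0 253 0.018000000000000002
[0.45  0.233] 2.86 324 0.023
[ 0.45 -0.07] 2.96 245 0.018000000000000002
[ 0.45  -0.317] -3.09 254 0.018000000000000002
```

Floating-point equality on the radius; fix that and go.

```bash
sed -i 's/o\[3\]==r and/abs(o[3]-r)<.001 and/' h.py
python3 - <<'E'
from h import *
if pick("violet"):
    ctrl.reach(VIA,rot(RACK[3])); ctrl.reach(rackpt(-.088,.2),rot(RACK[3]))
    p,d=ctrl.read_camera("side"); cv2.imwrite("pics/s1.png",cv2.resize(p[190:370,190:430],None,fx=3.3,fy=3.3))
    place("violet",-.088,.024,.018)
    ctrl.reach(VIA,rot(RACK[3])); ctrl.reach([.4,.3,.3],rot(0))
    for n in("top","side"):
        p,d=ctrl.read_camera(n); cv2.imwrite(f"pics/{n}1.png",p); np.save(f"{n}1.npy",d)
    t=cv2.imread("pics/top1.png"); s=cv2.imread("pics/side1.png"); f=lambda i,u,v,w,h,k:cv2.resize(i[v:v+h,u:u+w],(int(w*k),int(h*k)),interpolation=cv2.INTER_CUBIC)
    cv2.imwrite("pics/c1.png",np.hstack([f(t,330,155,50,40,9),f(s,295,275,40,60,6)[:360,:]]))
    print(ctrl.observe()["time"])
E
```

```text
violet at [ 0.45   -0.3167] moved 0.001 yaw 0.049 A 251
 grip 0.0613 63.1
 held 0.0618 t 4.5667
 place force [ 1.1 -0.7 -0.4] tcp [ 0.6329 -0.2646  0.0197]
 t 11.975
14.5583
```

View pics/s1.png

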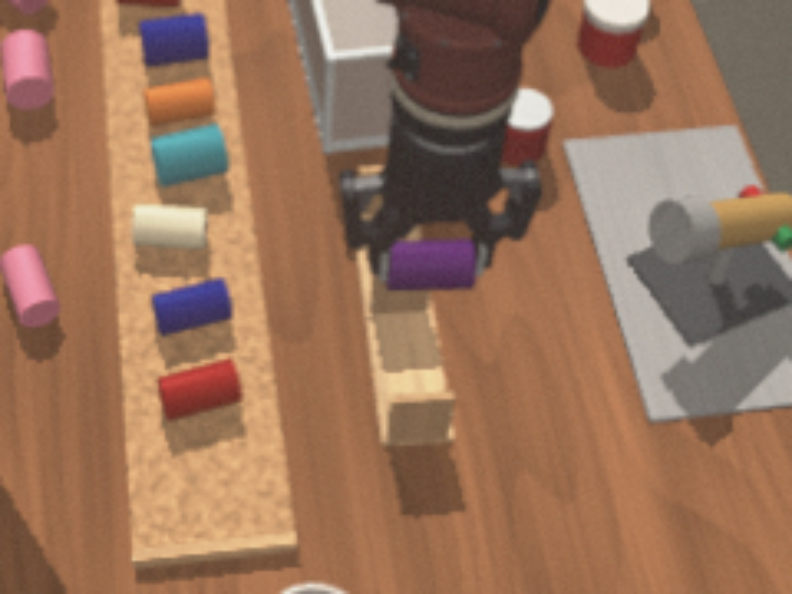

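View pics/c1.png

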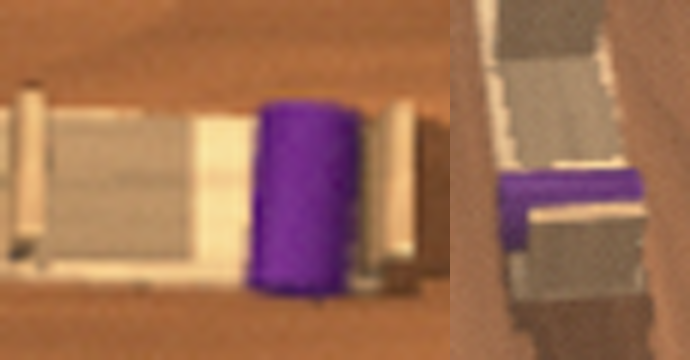

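```bash
python3 - <<'E'
from h import *
for n in("top","side"):
    p=cv2.imread(f"pics/{n}1.png"); h=cv2.cvtColor(p,cv2.COLOR_BGR2HSV)
    m=(h[...,0]>132)&(h[...,0]<165)&(h[...,1]>90); 
    for c in comps(m,60):
        v,u=np.nonzero(c)
        X=at_z(n,np.c_[u,v],.024)[:,:2]; print(n,u.mean().round(1),v.mean().round(1),c.sum(),X.mean(0).round(4),(X.mean(0)+OFF[n]).round(4),np.round(cv2.minAreaRect((X*1e3).astype(np.float32)),1) if 0 else "")
E
```

```text
top 41.3 158.7 64 [0.6915 0.7138] [0.6928 0.714 ] 
top 363.3 176.6 235 [ 0.6298 -0.2642] [ 0.6311 -0.264 ] 
side 312.4 306.8 134 [ 0.628  -0.2565] [ 0.6267 -0.2568]
```

```bash
cat >> h.py <<'E'
OFF["top"]=np.array([.0028,0.]); RACK[:2]=.638,-.1762
def park():
    ctrl.reach(VIA,rot(RACK[3])); ctrl.reach([.3,.3,.35],rot(0))
def job(k,ry,z):
    if find(k) is None: print("park"); park()
    if not pick(k): raise SystemExit("pick failed "+k)
    place(k,ry,z,0)
E
python3 - <<'E'
from h import *
job("red",-.0155,.024); job("blue",-.0525,.024); job("turq",.0365,.029)
park()
for n in("top","side"):
    p,d=ctrl.read_camera(n); cv2.imwrite(f"pics/{n}2.png",p); np.save(f"{n}2.npy",d)
t=cv2.imread("pics/top2.png"); s=cv2.imread("pics/side2.png"); f=lambda i,u,v,w,h,k:cv2.resize(i[v:v+h,u:u+w],(int(w*k),int(h*k)),interpolation=cv2.INTER_CUBIC)
cv2.imwrite("pics/c2.png",np.vstack([np.hstack([f(t,290,155,95,40,5.5),f(s,290,235,50,44,5)]),f(t,140,200,265,60,2.93)[:,:772]]))
print(ctrl.observe()["time"])
E
```

```text
red at [ 0.4633 -0.2373] moved 0.001 yaw 0.210 A 247
 grip 0.0612 63.6
 held 0.0611 t 17.9
 place force [-0.2 -0.3 -1.3] tcp [ 0.6372 -0.1916  0.0194]
 t 23.0667
park
blue at [ 0.4637 -0.1568] moved 0.001 yaw 0.179 A 244
 grip 0.0612 63.3
 held 0.0612 t 28.7917
 place force [-0.9  0.3 -1.5] tcp [ 0.6356 -0.2286  0.0194]
 t 33.85
park
turq not clearly seenpick failed turq
```

```bash
python3 - <<'E'
from h import *
for o in look("top",box=(.34,.6,.37)): print(np.round(o[0],3),round(o[1],2),o[2],o[3])
for n in("top","side"):
    p,d=ctrl.read_camera(n); cv2.imwrite(f"pics/{n}2.png",p); np.save(f"{n}2.npy",d)
t=cv2.imread("pics/top2.png"); s=cv2.imread("pics/side2.png"); f=lambda i,u,v,w,h,k:cv2.resize(i[v:v+h,u:u+w],(int(w*k),int(h*k)),interpolation=cv2.INTER_CUBIC)
a=f(t,290,155,95,40,5.5); b=f(s,290,220,50,110,4)[:,:]
a=np.vstack([a,f(t,140,200,265,100,522/265)]); H=max(a.shape[0],b.shape[0]); pad=lambda i:cv2.copyMakeBorder(i,0,H-i.shape[0],0,0,0)
cv2.imwrite("pics/c2.png",np.hstack([pad(a),pad(b)]))
E
```

```text
[0.596 0.161] 1.61 226 0.023
[0.472 0.151] -3.02 327 0.023
[0.455 0.074] 0.93 574 0.023
[0.458 0.31 ] 3.02 253 0.018000000000000002
[0.451 0.233] 2.86 319 0.023
[ 0.451 -0.07 ] 2.97 246 0.018000000000000002
[0.347 0.128] 1.61 66 0.018000000000000002
```

View pics/c2.png

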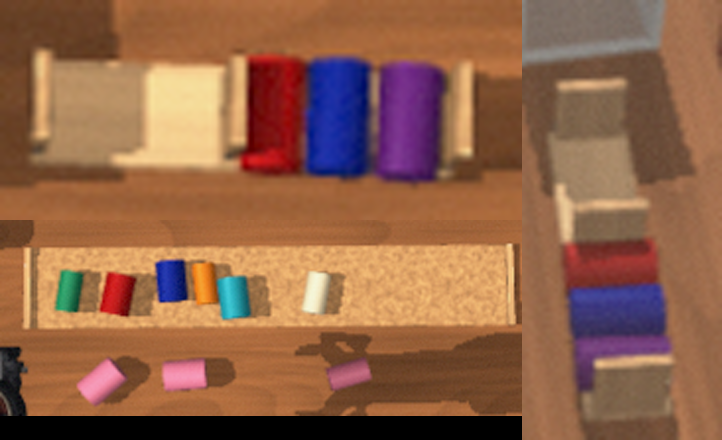

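```bash
cat >> h.py <<'E'
HUE={"amber":(6,30),"turq":(80,103)}
def find_hue(k,r):
    pic,d=ctrl.read_camera("top"); P=cloud("top",d); H=cv2.cvtColor(pic,cv2.COLOR_BGR2HSV); z=P[...,2]
    m=(H[...,0]>=HUE[k][0])&(H[...,0]<=HUE[k][1])&(H[...,1]>90)&(z>.012)&(z<.07)&(P[...,0]>.38)&(P[...,0]<.55)&(abs(P[...,1])<.36)
    c=max(comps(m),key=lambda c:c.sum()); v,u=np.nonzero(c); X=at_z("top",np.c_[u,v],r+.003)[:,:2]
    w,a,_=cv2.minAreaRect((X*1e3).astype(np.float32)); V=np.linalg.eigh(np.cov(X.T))[1][:,1]
    print(k,"hue rect",np.round(w,1),np.round(a,1),round(_,1)); return X.mean(0)+OFF["top"],np.arctan2(V[1],V[0]),int(c.sum()),r
_f=find
def find(k):
    if k in HUE and k in st.get("hue",[]):
        o=find_hue(k,st["pos"][k][2]); return o if o[2]>.85*(250 if o[3]<.02 else 326) else None
    return _f(k)
E
python3 - <<'E'
from h import *
st["hue"]=["turq","amber"]; save()
for k in("turq","amber"): print(find(k))
E
```

```text
turq hue rect [442.3  57.2] [62.4 43.3] 7.0
(array([0.44486525, 0.05702825]), np.float64(-2.9612418161114733), 294, 0.023)
amber hue rect [465.  100.3] [63.8 34.4] 3.7
(array([0.46803129, 0.10002224]), np.float64(-3.0728219350273265), 238, 0.018)
```

```bash
python3 - <<'E'
from h import *
job("turq",.0365,.029); job("blue2",.0855,.029)
park()
for n in("top","side"):
    p,d=ctrl.read_camera(n); cv2.imwrite(f"pics/{n}3.png",p); np.save(f"{n}3.npy",d)
t=cv2.imread("pics/top3.png"); s=cv2.imread("pics/side3.png"); f=lambda i,u,v,w,h,k:cv2.resize(i[v:v+h,u:u+w],(int(w*k),int(h*k)),interpolation=cv2.INTER_CUBIC)
a=f(t,290,155,95,40,5.5); b=f(s,290,220,50,110,4)
a=np.vstack([a,f(t,140,200,265,100,522/265)]); H=max(a.shape[0],b.shape[0]); pad=lambda i:cv2.copyMakeBorder(i,0,H-i.shape[0],0,0,0)
cv2.imwrite("pics/c3.png",np.hstack([pad(a),pad(b)]))
print(ctrl.observe()["time"])
for o in look("top",z0=.03,box=(.55,.72,.34),ztop=.07): print(np.round(o[0],3),round(o[1],2),o[2],o[3])
E
```

```text
turq hue rect [442.3  57.2] [62.4 43.3] 7.0
turq hue rect [442.3  57.2] [62.4 43.3] 7.0
turq at [0.445  0.0571] moved 0.060 yaw 0.183 A 295
 grip 0.0614 61.7
 held 0.0612 t 39.3833
 place force [ 2.7  5.9 -5.6] tcp [ 0.641  -0.1394  0.0261]
 t 44.65
blue2 at [0.4716 0.1507] moved 0.001 yaw 0.118 A 327
 grip 0.0615 63.7
 held 0.0612 t 47.2083
 place force [-0.3  0.1 -1.8] tcp [ 0.6417 -0.0908  0.0245]
 t 52.7917
55.3583
[ 0.644 -0.087] 3.09 359 0.023
[ 0.64  -0.181] 1.5 801 0.023
[ 0.634 -0.274] 2.93 295 0.023
[0.598 0.158] 1.61 178 0.023
```

View pics/c3.png

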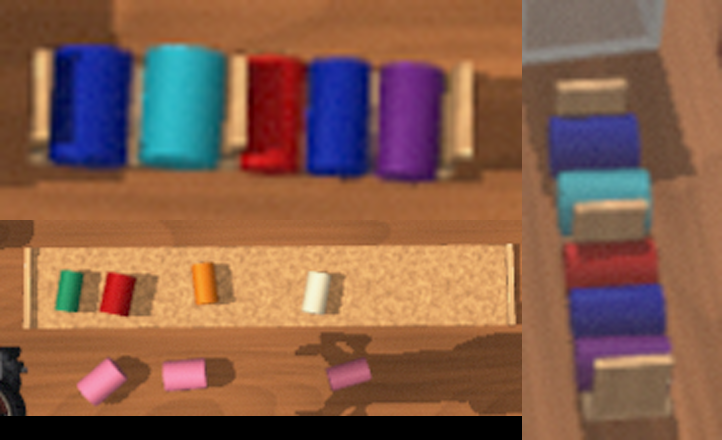

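```bash
python3 - <<'E'
from h import *
g=[(50,.029),(129,.029),(141,.029),(226,.029),(303,.024),(307,.024),(370,.024),(379,.024),(443,.024)]
for c,z in g:
    P=at_z("top",[((c+.5)/5.5-.5+290,155+110/5.5-.5)],z)[0]; P[:2]+=OFF["top"]; d=P[:2]-RACK[:2]; a=RACK[3]
    print(c,"rack y %.1f"%(1e3*(-np.sin(a)*d[0]+np.cos(a)*d[1])))
E
```

```text
50 rack y 109.1
129 rack y 65.5
141 rack y 58.8
226 rack y 11.9
303 rack y -31.3
307 rack y -33.5
370 rack y -68.4
379 rack y -73.4
443 rack y -108.8
```

```bash
python3 - <<'E'
from h import *
job("ivory",-.0324,.0543); job("amber",-.071,.0543); job("red2",.0613,.0675)
park()
for n in("top","side"):
    p,d=ctrl.read_camera(n); cv2.imwrite(f"pics/{n}4.png",p); np.save(f"{n}4.npy",d)
t=cv2.imread("pics/top4.png"); s=cv2.imread("pics/side4.png"); f=lambda i,u,v,w,h,k:cv2.resize(i[v:v+h,u:u+w],(int(w*k),int(h*k)),interpolation=cv2.INTER_CUBIC)
a=f(t,290,155,95,40,5.5); b=f(s,290,220,50,110,4)
a=np.vstack([a,f(t,140,200,265,100,522/265)]); H=max(a.shape[0],b.shape[0]); pad=lambda i:cv2.copyMakeBorder(i,0,H-i.shape[0],0,0,0)
cv2.imwrite("pics/c4.png",np.hstack([pad(a),pad(b)]))
print(ctrl.observe()["time"])
E
```

```text
ivory at [ 0.4516 -0.0706] moved 0.002 yaw -0.165 A 248
 grip 0.0612 62.8
 held 0.061 t 58.3917
 place force [ 1.5 -1.2  2.2] tcp [ 0.6374 -0.209   0.0504]
 t 63.0667
amber hue rect [465.6 100.3] [65.2 35.5] 7.0
amber hue rect [465.  100.3] [63.4 35.5] 7.0
amber at [0.4675 0.1   ] moved 0.025 yaw 0.103 A 246
 grip 0.061 63.5
 held 0.0607 t 65.7083
 place force [-0.5 -0.8 -0.4] tcp [ 0.635  -0.2472  0.05  ]
 t 71.0
red2 at [0.4514 0.2329] moved 0.002 yaw -0.266 A 328
 grip 0.0619 62.3
 held 0.0617 t 74.1417
 place force [1.1 1.5 5.1] tcp [ 0.642  -0.1148  0.0644]
 t 79.6083
82.1667
```

View pics/c4.png

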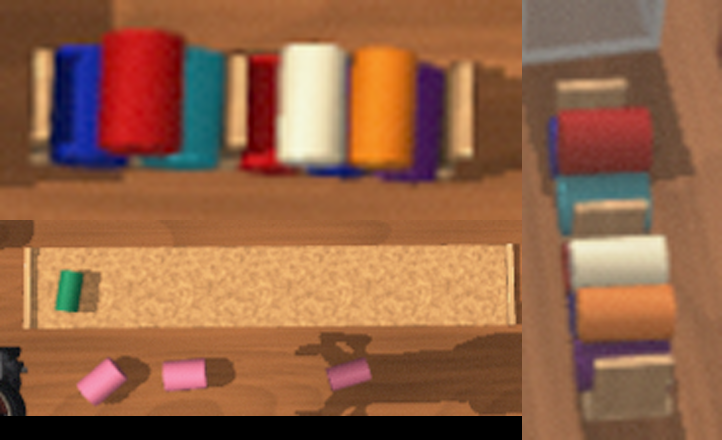

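```bash
python3 - <<'E'
from h import *
def ry(c,z):
    P=at_z("top",[((c+.5)/5.5-.5+290,155+105/5.5-.5)],z)[0]; d=P[:2]+OFF["top"]-RACK[:2]; a=RACK[3]; return -np.sin(a)*d[0]+np.cos(a)*d[1]
e=[ry(c,.054) for c in(280,347,350,416)]; y=(e[0]+e[1]+e[2]+e[3])/4; print(np.round(e,4),y, "thick top",ry(102,.068),ry(183,.068))
print("handle",at_z("top",[(221.1,163.1)],.17)[0].round(4)+np.r_[OFF["top"],0],"cover",COVER.round(4))
job("green",round(float(np.clip(y,-.058,-.047)),4),.0845)
park()
for n in("top","side"):
    p,d=ctrl.read_camera(n); cv2.imwrite(f"pics/{n}5.png",p); np.save(f"{n}5.npy",d)
t=cv2.imread("pics/top5.png"); s=cv2.imread("pics/side5.png"); f=lambda i,u,v,w,h,k:cv2.resize(i[v:v+h,u:u+w],(int(w*k),int(h*k)),interpolation=cv2.INTER_CUBIC)
a=np.vstack([f(t,290,155,95,40,5.5),f(t,168,135,112,60,522/112)[:,:522]]); b=f(s,290,220,50,110,4); H=max(a.shape[0],b.shape[0]); pad=lambda i:cv2.copyMakeBorder(i,0,H-i.shape[0],0,0,0)
cv2.imwrite("pics/c5.png",np.hstack([pad(a),pad(b)]))
print(ctrl.observe()["time"])
E
```

```text
[-0.0151 -0.0515 -0.0532 -0.089 ] -0.05219823025631216 thick top 0.0824351675259321 0.03875589904077715
handle [0.6504 0.1537 0.17  ] cover [0.6489 0.1548 0.     0.0428]
green at [0.4574 0.31  ] moved 0.001 yaw -0.141 A 252
 grip 0.0611 64.1
 held 0.0613 t 84.5417
 place force [2.1 2.5 3.7] tcp [ 0.6368 -0.2283  0.0811]
 t 90.2
92.8417
```

View pics/c5.png

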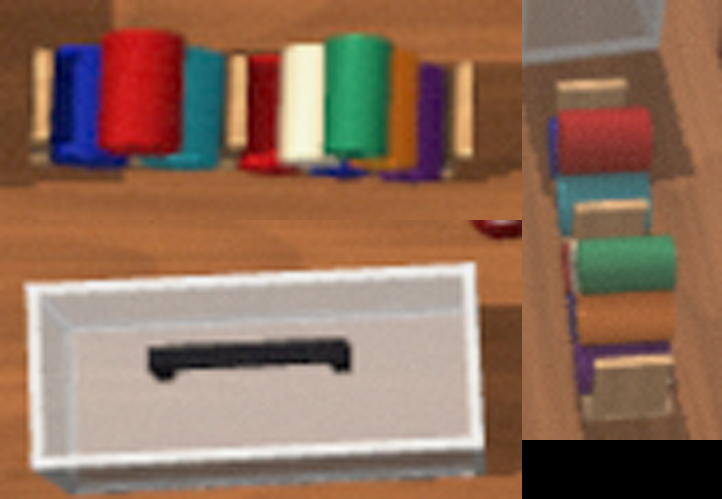

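```bash
python3 - <<'E'
from h import *
P=cloud("top",np.load("top5.npy"))
for n,(u,v) in dict(green=(354,172),red2=(315,171),ivory=(344,173)).items(): print(n,P[v-1:v+2,u-1:u+2,2].mean().round(3))
x,y,a=.650,.1545,.0428; Z=.154
ctrl.reach([x,y,.27],rot(a)); ctrl.line_to([x,y,Z],velocity=.1); ctrl.grip(0.)
s=ctrl.observe(); print("grip",s["opening"],s["grip_force"],s["time"])
ctrl.line_to([x,y,Z+.03],velocity=.06); s=ctrl.observe(); print("lift force",s["contact_force"].round(1),s["moment"].round(2),s["opening"])
ctrl.line_to([x,y,Z+.15],velocity=.12)
p,d=ctrl.read_camera("side"); cv2.imwrite("pics/s6.png",cv2.resize(p[60:360,180:420],None,fx=2,fy=2)); print(ctrl.observe()["opening"])
E
```

```text
green 0.1
red2 0.088
ivory 0.066
grip 0.013072350556647424 59.124374985694885 96.2417
lift force [ 0.   0.7 -3.9] [0.03 0.03 0.02] 0.012303662049883908
0.01281562033693726
```

View pics/s6.png

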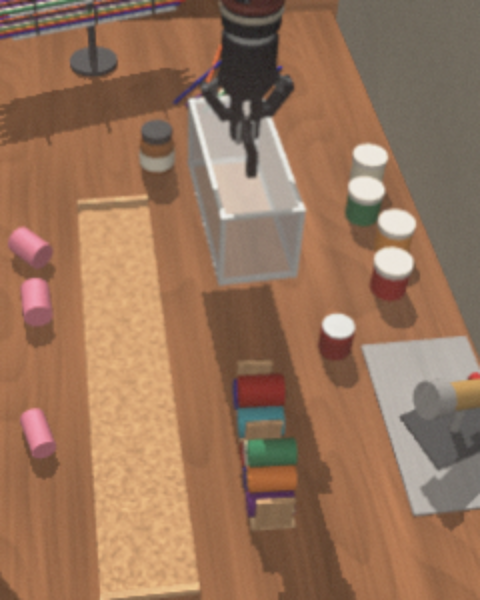

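The cover hangs level in the gripper, clear of the bench, and the pyramids are intact at (265,445). Next I move it over the rack and set it down.

```bash
python3 - <<'E'
from h import *
Z=.154; x,y,a=RACK[0],RACK[1],RACK[3]; c=ctrl.observe()["tcp_pos"]
ctrl.line_to([x,y,Z+.15],rot(a),velocity=.12); ctrl.sleep(.4)
ctrl.line_to([x,y,Z+.02],velocity=.1); print(ctrl.observe()["contact_force"].round(1))
ctrl.line_to([x,y,Z],velocity=.03); s=ctrl.observe(); print(s["contact_force"].round(1),s["tcp_pos"].round(4))
ctrl.grip(.06); ctrl.line_to([x,y,.28],velocity=.15); ctrl.reach([.3,.3,.35],rot(0))
t,d=ctrl.read_camera("top"); P=cloud("top",d); s,_=ctrl.read_camera("side")
f=lambda i,u,v,w,h,k:cv2.resize(i[v:v+h,u:u+w],(int(w*k),int(h*k)),interpolation=cv2.INTER_CUBIC)
A=f(t,270,140,125,70,4.2); B=f(s,270,180,90,160,3.4); H=max(A.shape[0],B.shape[0]); pad=lambda i:cv2.copyMakeBorder(i,0,H-i.shape[0],0,0,0)
cv2.imwrite("pics/c7.png",np.hstack([pad(A),pad(B)])); print(ctrl.observe()["time"])
X=np.array([[sx*.056,sy*.136,.128] for sx in(1,-1) for sy in(1,-1)]); W=np.array([rackpt(p[1],p[2],p[0]) for p in X])
for n,o,k,off in(("top",(270,140),4.2,0),("side",(270,180),3.4,A.shape[1])): print(n,((project(n,W)-o+.5)*k+[off,0]).round().tolist())
E
```

```text
[ 0.4 -0.1 -4.8]
[-1.9  1.2  1.1] [ 0.6379 -0.176   0.1541]
107.375
top [[92.0, 33.0], [490.0, 47.0], [86.0, 195.0], [487.0, 210.0]]
side [[721.0, 135.0], [777.0, 417.0], [587.0, 142.0], [622.0, 427.0]]
```

View pics/c7.png

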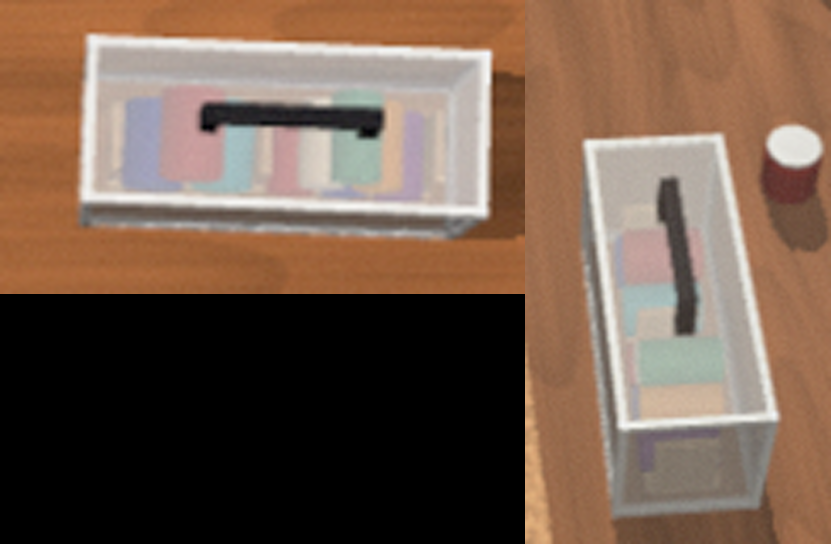

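The cover's top corners in the picture, top view (88,36) and (490,50), side view (722,136) and (777,418), lie within a few pixels of where they should be for a cover seated flat on the rack. The pyramids are intact inside.

```bash
python3 -c "
from plant import ctrl
ctrl.sleep(.5); print(ctrl.finish_job())"
```

```text
the job is handed in; nothing more can be done
None
```

The job is handed in with all nine bars racked as pyramids, six thin in the wide bay and three thick in the narrow one; the last pictures show the dust cover seated squarely over the rack, but the interface returned no verdict.

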